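Clutch off, derailleur cage wound forward and held

TASK

The bare bicycle frame lies on the bench drive side up, with its rear derailleur fitted. Flip the derailleur's clutch lever all the way over to off first, so that the clutch is not dragged, then push the cage forward (towards the front of the frame) against its spring until it is wound right up to its stop, firmly but without ramming it, and keep it there with the fingers so that I can put the stop screw in: finish while still holding it, do not let it spring back. Leave the tools and parts lying around where they are.

Things in the scene. Friction and masses are not known exactly. Their poses are not given: they have to be found in the camera images.
- pivot (a point): Centre of the flat top of the pivot body, a fixed upright round black housing 43 mm across, 134 to 166 mm above the bench. The upright axis here is the hinge of the cage (under it) and of the clutch lever (on top). The strapped-down frame varies in place and heading; its hanger, links and tubes lie beyond the pivot body, away from the robot, tops up to 177 mm; its front is to the robot's right.
- clutch_tab (a point): Centre of the clutch lever's turned-up thumb tab, 32 mm from the pivot axis: an aluminium tab 10 mm (radially) by 8 mm (along its path) by 24 mm high, from 158 to 182 mm above the bench. A flat lever arm, 10 mm wide, top 171.5 mm above the bench, joins it to the hub over the pivot.
- clutch (a joint): Clutch lever angle in rad about the upright pivot axis: near 0 (0 to 0.15 at the start) is on, the tab points to the front of the frame; it turns CLOCKWISE seen from above (tab moves towards the robot) to its stop at 1.2, off. Light friction (about 1.6 N at the tab); it stays where it is left.
- cage_end (a point): Centre of the lower jockey wheel at the cage's free end, 88 mm from the pivot axis, 124 mm above the bench. The cage is two level aluminium plates with two toothed wheels between, 116 to 132 mm above the bench; from above it is an arm 20 mm wide with a round end of 22 mm radius (24 over the teeth) about this point. Under it: only the bench and small flat parts.
- cage (a joint): Cage angle, rad, about the upright pivot axis: 0 is sprung back, pointing to the frame's rear and the robot; it swings COUNTER-CLOCKWISE seen from above (free end towards the frame's front, the robot's right) to a hard stop at 1.5. The spring returns it to 0 with 0.28 Nm at rest rising to 0.88 Nm at the stop: 3 to 10 N at the lower jockey wheel.
- spare_wheel: Bystander: spare jockey wheel lying flat, 45 mm across, 8 mm high, origin at the centre of its underside. Leave alone.
- hex_key: Bystander: L-shaped hex key lying flat, 100 by 28 mm, 6 mm high, origin near the middle of its long leg. Leave alone.
- screwdriver: Bystander: screwdriver lying on the bench. Leave alone.
- grease: Bystander: jar of grease, 68 mm across, 60 mm high, origin at the centre of its underside. Leave alone.
- water: Bystander: water bottle, 64 mm across, 200 mm high, origin at the centre of its underside. Leave alone.
- cassette: Bystander: stepped stack of sprockets lying flat, 112 mm across, 40 mm high, origin at the centre of its underside. Leave alone.
- snips: Bystander: spoke snips with red handles lying flat, 120 by 56 mm, 14 mm high. Leave alone.

How it is judged:
On the way:
1. the clutch lever is flipped to off while the cage is still sprung back (value of joint clutch above 1.08 rad and value of joint cage below 0.3 rad), for 0.2 s.
At the end, for the whole second after the job is handed in: Through the last second the fingers press on the cage (more than 3 N) and hold it still within 0.09 rad (5 degrees) of its forward stop (joint above 1.41 of 1.5), and the clutch lever is still off (within 0.12 rad of its stop at 1.2); no bystander has been moved more than 30 mm (value of joint cage above 1.41 rad and value of joint clutch above 1.08 rad and velocity of joint cage between -0.2 and 0.2 rad/s and contact force between the fingers and cage above 3 N); the arm keeps its last pose, push and grip.
It fails at once if the cage is forced forward with the clutch still on (value of joint cage above 0.35 rad and value of joint clutch below 1 rad).
It fails at once if the cage is rammed or strained (more than 80 N) (contact force between the fingers and cage above 80 N).
It fails at once if a tool or part lying around is moved more than 30 mm (distance of any of spare_wheel, hex_key, screwdriver, grease, water, cassette, snips from where it was at the start of the episode above 0.03 m).
It also fails if it takes over 58 s, if anything falls off the work surface, if the arm or the gripper's body presses on something with over 40 N, if the wrist force passes 120 N, or if a joint passes its speed limit or range.

ROBOT

A 6-joint arm with a two-finger parallel gripper is mounted at the origin on the work surface. World frame = base frame: x ahead of the robot, y to its left, z up, the work surface at z = 0. Lengths are in m, angles in rad, forces in N, time in s.
With the tool pointing down it reaches from about 0.325 to 0.775 m from the base axis. Payload 5.5 kg.
Tool frame: the origin (TCP) lies on the mounting face of the last link; the fingertips stand 173 mm ahead of it and the grasp point (between the pads) lies 155 mm ahead of it; z points along the fingers, y is the line along which they close (so a half turn about z gives the same grasp; the last joint's range is limited). The gripper opens to 85 mm and grips with 20 to 120 N. Pads are 22 mm wide; open, the fingers measure 114 mm over their backs; the gripper's body (76 mm by 85 mm) begins 54 mm behind the grasp point. The pads swing forward as they close: fully open they stand 13 mm farther back than shut.
Start: joints at [-1.25, 0.091, 1.231, -0, 1.82, -0.057], TCP at [0.221, -0.558, 0.405] pointing down, gripper open.
Joint ranges: [-2.87, 2.87], [-0.86, 2.18], [0.17, 2.46], [-1.51, 4.65], [0.06, 2.69], [-2.65, 2.65]. Speed limits (rad/s): [2.57, 2.57, 3.01, 3.14, 3.14, 3.14].

INTERFACE

Orientations are given as a unit quaternion [x, y, z, w].
In Python, from workcell import robot gives the robot as it stands.
- The arm moves only by the tool jog_arm, never from a script. Its arguments are lists of equal length, an entry for each row: "grip": the finger opening in m, from 0 to 0.0854; "dp": the shift along the tool's x, y, z in m, a list of three; "twist": the turn, a rotation vector about the tool's x, y, z in rad, a list of three. A call has 1 to 10 rows; each row is the pose to reach, as a shift and turn from the pose commanded when the call began, along the tool's axes at that moment; what a row does not reach only later rows make up. A row lasts 1/10 s, in which the tool goes at most 50 mm and 8.59 degrees, less where a joint would pass 70% of its speed; a pose out of reach is approached as far as the arm can. A call with a gripper value outside its range is refused whole. The fingers move at their own pace and stop on an object; the grip force is fixed at half the most. Time passes only in rows, so rows that repeat a pose let the fingers close. It gives the time, the measured TCP pose, the force, the opening and the grip force at its end, in the units of the state.
- robot.sense(): the state, without advancing time (a new reading comes with each control period).
- robot.capture(name): name is "side" or "top" or "wrist"; returns a dict with "color" (480x640x3 uint8, red, green, blue), "fx", "fy", "cx", "cy" (pixels), "extrinsics" (4x4, takes a point from world to camera coordinates). Camera axes: x right, y down, z forward; pixel columns grow to the right and rows downward; lengths in m; the calibration is good to about 2 mm. The wrist camera is an equidistant fisheye: a pixel r from the principal point sees the ray r / f radians off the axis. A picture is of the moment at which its call begins. There is no depth.
- robot.sign_off(): hands the job in; it is judged then, once.
The state is a dict: "time_s": time; "joint_positions": joint angles; "joint_velocities": joint speeds; "joint_torque": joint torques, N m; "tool_pos": TCP position; "ee_rot": TCP orientation; "contact_force": force on the tool from outside, world axes, zero at the start; "moment": the same for the moment, N m; "opening": finger opening in m; "gripper_force": force on a finger pad.
Only numpy, scipy, OpenCV 4.12 (cv2) and the standard library are available. Lean on these libraries where they do the work, as an engineer would, in place of code of your own. Each camera call takes 0.05 s, during which the arm holds its last target. There are 200 camera calls.

## Working session

There is one attempt and no reset: what is moved stays moved. The work goes in short steps, Python scripts to look and compute and a tool call to move; the robot and the scene stay as the last step left them, time stands still between calls to the robot, and variables do not carry over. Pictures are saved under pics/ and viewed, at most 10 in all, crops included, and the job is handed in when it is done.

Besides the shell and the picture viewer there is one more tool, called after ">>>" as name(argument=value, ...) on one line, values as JSON. jog_arm: Moves the arm, as the interface text tells. Its arguments: {"type":"object","properties":{"grip":{"type":"array","items":{"type":"number"}},"dp":{"type":"array","items":{"type":"array","items":{"type":"number"}}},"twist":{"type":"array","items":{"type":"array","items":{"type":"number"}}}},"required":["grip","dp","twist"]}

```bash
mkdir -p pics; python3 - <<'E'
from workcell import robot
import cv2,numpy as np
for n in ("top","side"):
    c=robot.capture(n); cv2.imwrite(f"pics/{n}0.png",c["color"][:,:,::-1])
    E=np.array(c["extrinsics"]); print(n,c["fx"],c["fy"],c["cx"],c["cy"],np.round(E,4).tolist(), -E[:3,:3].T@E[:3,3])
s=robot.sense(); print(s["time_s"],s["tool_pos"],s["ee_rot"],s["opening"])
E
```

```text
top 591.9895405919308 591.9895405919308 326.4895893679475 240.93837268471225 [[0.0031, -1.0, 0.001, 0.0368], [-0.9925, -0.0032, -0.122, 0.5583], [0.122, -0.0006, -0.9925, 1.3096], [0.0, 0.0, 0.0, 1.0]] [0.39421678 0.03931541 1.36784248]
side 512.5395803750745 512.5395803750745 320.9250809973486 238.5316697861209 [[-0.7183, -0.6954, 0.0222, 0.4252], [-0.4127, 0.4002, -0.8183, 0.3248], [0.5602, -0.5969, -0.5744, 0.9453], [0.0, 0.0, 0.0, 1.0]] [-0.09015182  0.72995392  0.79931891]
0.1 [ 0.2213377  -0.55772804  0.40364759] [ 9.82209021e-01  1.87788730e-01 -1.16470248e-04 -9.04338813e-04] 0.0850553598866629
```

View pics/top0.png

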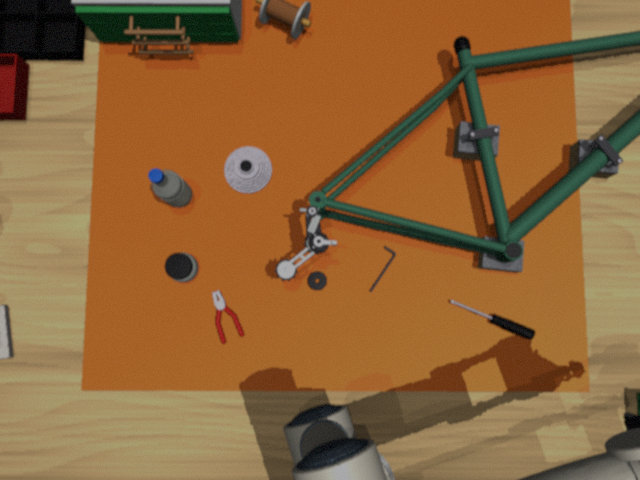

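View pics/side0.png

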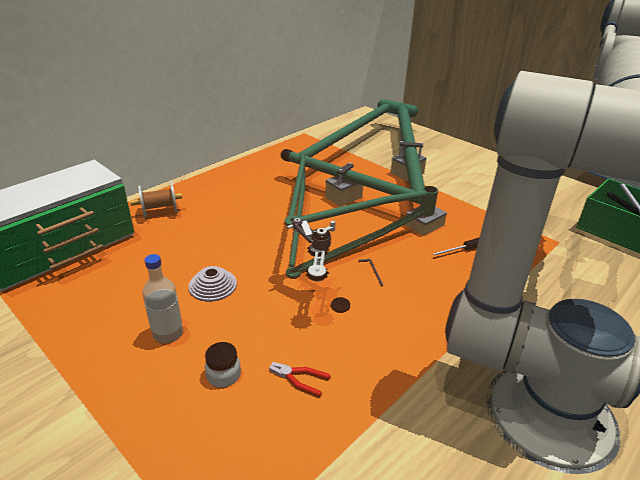

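The top view shows the pivot near (317,241), the tab near (334,242) and the cage end near (286,270). In the side view the derailleur is near (318,245). I'll enlarge and measure.

```bash
cat > h.py <<'E'
import numpy as np,cv2
from workcell import robot
from scipy.spatial.transform import Rotation as R
def ray(c,u,v):
    E=np.array(c["extrinsics"]);x=(u-c["cx"])/c["fx"];y=(v-c["cy"])/c["fy"]
    return -E[:3,:3].T@E[:3,3], E[:3,:3].T@np.array([x,y,1.])
def fray(c,u,v):
    E=np.array(c["extrinsics"]);d=np.array([(u-c["cx"]),(v-c["cy"])]);r=np.hypot(*d);t=r/c["fx"]
    q=np.array([*(d/max(r,1e-9)*np.sin(t)),np.cos(t)])
    return -E[:3,:3].T@E[:3,3], E[:3,:3].T@q
def onz(od,z): o,d=od; return o+d*(z-o[2])/d[2]
def proj(c,p):
    E=np.array(c["extrinsics"]);q=E[:3,:3]@p+E[:3,3]
    return q[0]/q[2]*c["fx"]+c["cx"],q[1]/q[2]*c["fy"]+c["cy"]
E
python3 - <<'E'
from h import *
c=robot.capture("top");im=c["color"][:,:,::-1]
s=robot.capture("side");ims=s["color"][:,:,::-1]
a=cv2.resize(im[195:295,262:362],(400,400),interpolation=cv2.INTER_CUBIC)
b=cv2.resize(ims[200:300,270:370],(400,400),interpolation=cv2.INTER_CUBIC)
cv2.imwrite("pics/crop.png",np.hstack([a,b]))
for n,u,v,z in (("piv",317,241,.166),("tab",334,242,.18),("cage",286,270,.132),("spare",317,281,.008),("hexa",372,290,.006),("hexb",394,254,.006),("water",156,177,.2),("cass",248,168,.04),("snipsred",240,333,.01),("snipstip",217,293,.01),("grease",180,265,.06),("sd",450,301,.01)):
    p=onz(ray(c,u,v),z);print(n,p.round(4),np.round(proj(s,p),1))
E
```

```text
piv [0.5417 0.058  0.166 ] [320.6 233.3]
tab [0.5381 0.0234 0.18  ] [332.9 222.5]
cage [0.4846 0.123  0.132 ] [318.3 270.2]
spare [0.4686 0.06   0.008 ] [341.6 303.9]
hexa [ 0.4485 -0.0663  0.006 ] [383.  283.5]
hexb [ 0.5317 -0.1176  0.006 ] [369.9 259.4]
water [0.6664 0.3823 0.2   ] [155.5 259.1]
cass [0.7255 0.2191 0.04  ] [215.1 272.9]
snipsred [0.3502 0.234  0.01  ] [326.7 375.2]
snipstip [0.4404 0.2884 0.01  ] [274.7 365. ]
grease [0.5002 0.3627 0.06  ] [223.6 351.3]
sd [ 0.4239 -0.2439  0.01  ] [433.5 255.6]
```

View pics/crop.png

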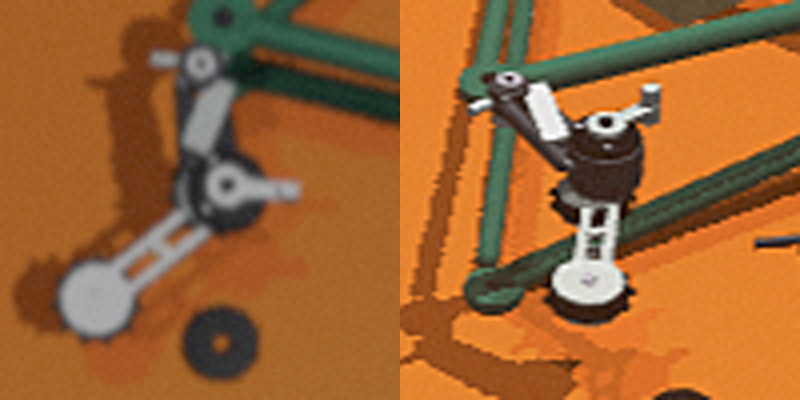

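The enlarged crops show the hub at top-view pixel (319,241), the tab at (334.5,242.5) and the cage end at (286,269.5). That gives a pivot of about (0.541, 0.054), with radii of 32 and 88 mm matching the sizes given. The tab's azimuth is about 263° and the cage's about 129°. Next I'll work out the move to a hover behind the tab.

```bash
cat >> h.py <<'E'
def az(q): x=R.from_quat(q).apply([1,0,0]); return np.degrees(np.arctan2(x[1],x[0]))
def move(p,a,frm=None):
    """dp, twist from pose frm (TCP xyz, azimuth deg of tool x; tool down) or the measured one to TCP p, azimuth a"""
    s=robot.sense(); p0,a0=(s["tool_pos"],az(s["ee_rot"])) if frm is None else frm
    r=np.radians(a0); X=np.array([np.cos(r),np.sin(r),0]); Y=np.array([np.sin(r),-np.cos(r),0])
    d=np.array(p)-p0; return np.round([d@X,d@Y,-d[2],-np.radians((a-a0+180)%360-180)],4)
E
python3 - <<'E'
from h import *
c=robot.capture("top")
for u,v,z in ((319,241.25,.172),(334.5,242.5,.182),(286.2,269.5,.132)): print(onz(ray(c,u,v),z).round(4))
print(move((.559,.0115,.433),173))
E
```

```text
[0.5405 0.0538 0.172 ]
[0.5368 0.0224 0.182 ]
[0.4857 0.1226 0.132 ]
[ 0.5238 -0.4045 -0.0288 -2.6416]
```

>>> jog_arm(grip=[0,0,0,0,0,0,0,0,0,0], dp=[[0.524,-0.404,-0.029],[0.524,-0.404,-0.029],[0.524,-0.404,-0.029],[0.524,-0.404,-0.029],[0.524,-0.404,-0.029],[0.524,-0.404,-0.029],[0.524,-0.404,-0.029],[0.524,-0.404,-0.029],[0.524,-0.404,-0.029],[0.524,-0.404,-0.029]], twist=[[0,0,-2.64],[0,0,-2.64],[0,0,-2.64],[0,0,-2.64],[0,0,-2.64],[0,0,-2.64],[0,0,-2.64],[0,0,-2.64],[0,0,-2.64],[0,0,-2.64]])

```text
time_s: 1.25
tool_pos: [0.477, -0.1263, 0.4268]
ee_rot: [0.588, 0.809, 0.0, 0.0]
contact_force: [0.5, -1.3, 0.3]
opening: -0.0002
gripper_force: 0.0
```

```bash
python3 - <<'E'
from h import *
s=robot.sense();print(s["time_s"],s["tool_pos"],az(s["ee_rot"]),move((.559,.0115,.433),173))
E
```

```text
1.25 [ 0.47702814 -0.12626621  0.42682352] 107.94035767680647 [ 0.1058  0.1204 -0.0062 -1.1355]
```

>>> jog_arm(grip=[0,0,0,0,0,0,0,0,0,0], dp=[[0.106,0.12,-0.006],[0.106,0.12,-0.006],[0.106,0.12,-0.006],[0.106,0.12,-0.006],[0.106,0.12,-0.006],[0.106,0.12,-0.006],[0.106,0.12,-0.006],[0.106,0.12,-0.006],[0.106,0.12,-0.006],[0.106,0.12,-0.006]], twist=[[0,0,-1.135],[0,0,-1.135],[0,0,-1.135],[0,0,-1.135],[0,0,-1.135],[0,0,-1.135],[0,0,-1.135],[0,0,-1.135],[0,0,-1.135],[0,0,-1.135]])

```text
time_s: 2.25
tool_pos: [0.5589, 0.009, 0.4325]
ee_rot: [0.066, 0.998, 0.0, -0.0]
contact_force: [-0.2, 0.3, 0.4]
opening: -0.0001
gripper_force: 0.0
```

```bash
python3 - <<'E'
from h import *
s=robot.sense();print(s["time_s"],s["tool_pos"],az(s["ee_rot"]))
c=robot.capture("wrist");print(c["fx"],c["cx"],c["cy"])
cv2.imwrite("pics/w1.png",c["color"][:,:,::-1])
E=np.array(c["extrinsics"])
for p in ((.5405,.0538,.172),(.5368,.0224,.182),(.4857,.1226,.132)):
    q=E[:3,:3]@p+E[:3,3];t=np.arctan2(np.hypot(*q[:2]),q[2]);k=q[:2]/np.hypot(*q[:2])*t*c["fx"];print(k+[c["cx"],c["cy"]])
E
```

```text
2.25 [0.55886207 0.00901131 0.43247888] 172.47772747698798
371.64829954431775 312.64556527736175 240.13981125133418
[377.2187876 210.2506958]
[328.12060894 213.88586769]
[449.81466465 118.13966438]
```

View pics/w1.png

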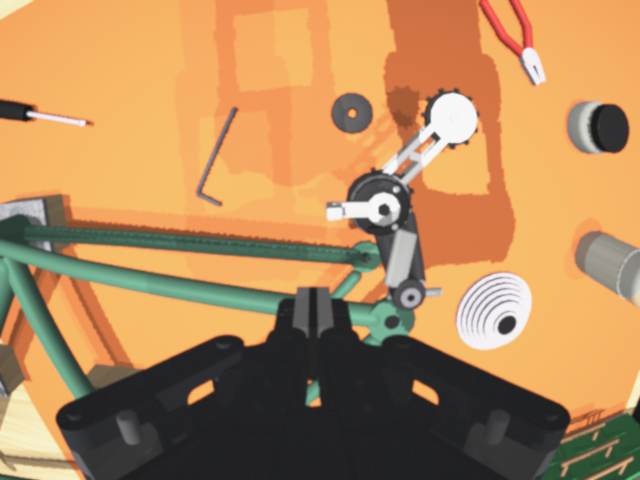

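The wrist view shows the hub at (382,210), the tab at (334,211) and the cage end at (452,118). All are within about 5 px of prediction.

```bash
python3 - <<'E'
from h import *
c=robot.capture("wrist")
P=[onz(fray(c,u,v),z) for u,v,z in ((382,210,.172),(334,211,.182),(452,118,.132))]
for p in P: print(p.round(4))
for i in (1,2):
    d=P[i]-P[0];print(np.hypot(*d[:2]),np.degrees(np.arctan2(d[1],d[0]))%360)
for z in (.08,.12,.17): print("tube edge",z,onz(fray(c,310,237),z).round(4))
E
```

```text
[0.5407 0.0569 0.172 ]
[0.5355 0.0261 0.182 ]
[0.4857 0.1244 0.132 ]
0.031209828678519635 260.38008336911764
0.08709585577830087 129.19726856487824
tube edge 0.08 [0.5777 0.0052 0.08  ]
tube edge 0.12 [0.5668 0.0069 0.12  ]
tube edge 0.17 [0.553  0.0091 0.17  ]
```

Down to tab height now (fingertips at 0.162), and work out the arc.

>>> jog_arm(grip=[0,0,0,0], dp=[[0,0,0.045],[0,0,0.08],[0,0,0.097],[0,0,0.097]], twist=[[0,0,0],[0,0,0],[0,0,0],[0,0,0]])

```text
time_s: 2.75
tool_pos: [0.5583, 0.009, 0.3317]
ee_rot: [0.065, 0.998, -0.0, -0.003]
contact_force: [-0.7, -0.4, 0.1]
opening: 0.0001
gripper_force: 0.0
```

```bash
cat >> h.py <<'E'
PIV=np.array([.5405,.0555])
def arc(degs,frm=None):
    """rows dx,dy,twist for turning the tool rigidly about the pivot by degs (CCW +)"""
    s=robot.sense(); p0,a0=(s["tool_pos"],az(s["ee_rot"])) if frm is None else frm
    for g in degs:
        o=R.from_euler("z",g,degrees=True).apply([*(np.array(p0[:2])-PIV),0])
        print(g,move([*(PIV+o[:2]),p0[2]],a0+g,(p0,a0)))
E
python3 - <<'E'
from h import *
s=robot.sense();print(s["time_s"],s["tool_pos"],az(s["ee_rot"]),s["contact_force"])
arc([-8*i for i in range(1,10)])
E
```

```text
2.75 [0.55831222 0.00899192 0.3316982 ] 172.55247372039136 [-0.71649844 -0.4439052   0.08808367]
-8 [ 0.0063 -0.0029 -0.      0.1396]
-16 [ 0.013  -0.0048 -0.      0.2793]
-24 [ 0.0199 -0.0058 -0.      0.4189]
-32 [ 0.0268 -0.0059 -0.      0.5585]
-40 [ 0.0337 -0.005  -0.      0.6981]
-48 [ 0.0404 -0.0031 -0.      0.8378]
-56 [ 4.680e-02 -3.000e-04 -0.000e+00  9.774e-01]
-64 [ 0.0527  0.0033 -0.      1.117 ]
-72 [ 0.058   0.0077 -0.      1.2566]
```

>>> jog_arm(grip=[0,0,0,0,0,0,0,0,0], dp=[[0.0063,-0.0029,0],[0.013,-0.0048,0],[0.02,-0.0058,0],[0.027,-0.0059,0],[0.0337,-0.005,0],[0.0404,-0.0031,0],[0.0468,-0.0003,0],[0.0527,0.0033,0],[0.0527,0.0033,0]], twist=[[0,0,0.14],[0,0,0.28],[0,0,0.42],[0,0,0.56],[0,0,0.7],[0,0,0.84],[0,0,0.98],[0,0,1.117],[0,0,1.117]])

```text
time_s: 3.65
tool_pos: [0.5068, 0.0189, 0.3375]
ee_rot: [0.584, 0.812, 0.0, 0.001]
contact_force: [-0.1, -3.0, 0.9]
opening: -0.0
gripper_force: 0.9
```

```bash
python3 - <<'E'
from h import *
s=robot.sense();print(s["time_s"],s["tool_pos"],az(s["ee_rot"]),s["contact_force"])
c=robot.capture("top");im=c["color"][:,:,::-1]
cv2.imwrite("pics/t2.png",cv2.resize(im[195:295,262:362],(400,400),interpolation=cv2.INTER_CUBIC))
arc([-4,-8,-12,-16])
E
```

```text
3.65 [0.50679176 0.01891615 0.33753309] 108.50329448693535 [-0.0762706  -3.03433959  0.85374004]
-4 [ 0.0031 -0.0016 -0.      0.0698]
-8 [ 0.0063 -0.0029 -0.      0.1396]
-12 [ 0.0096 -0.004  -0.      0.2094]
-16 [ 0.0129 -0.0049 -0.      0.2793]
```

Contact is light, about 3 N. Continue in small increments until the stop loads up.

>>> jog_arm(grip=[0,0,0,0], dp=[[0.0031,-0.0016,0],[0.0063,-0.0029,0],[0.0096,-0.004,0],[0.0096,-0.004,0]], twist=[[0,0,0.07],[0,0,0.14],[0,0,0.21],[0,0,0.21]])

```text
time_s: 4.1
tool_pos: [0.5003, 0.0267, 0.3369]
ee_rot: [0.664, 0.747, 0.0, 0.001]
contact_force: [-1.7, -2.9, 1.7]
opening: 0.0002
gripper_force: 1.1
```

```bash
python3 - <<'E'
from h import *
arc([-2,-4,-6,-8,-10])
E
```

```text
-2 [ 0.0015 -0.0008 -0.      0.0349]
-4 [ 0.0031 -0.0016 -0.      0.0698]
-6 [ 0.0047 -0.0023 -0.      0.1047]
-8 [ 0.0063 -0.0029 -0.      0.1396]
-10 [ 0.0079 -0.0035 -0.      0.1745]
```

>>> jog_arm(grip=[0,0,0], dp=[[0.0015,-0.0008,0],[0.0031,-0.0016,0],[0.0031,-0.0016,0]], twist=[[0,0,0.035],[0,0,0.07],[0,0,0.07]])

```text
time_s: 4.4
tool_pos: [0.4985, 0.0297, 0.3363]
ee_rot: [0.69, 0.724, 0.0, 0.0]
contact_force: [-0.5, -1.9, 1.3]
opening: -0.0
gripper_force: 0.9
```

>>> jog_arm(grip=[0,0,0], dp=[[0.0015,-0.0008,0],[0.0031,-0.0016,0],[0.0031,-0.0016,0]], twist=[[0,0,0.035],[0,0,0.07],[0,0,0.07]])

```text
time_s: 4.7
tool_pos: [0.4967, 0.0328, 0.336]
ee_rot: [0.715, 0.699, 0.0, 0.0]
contact_force: [-0.5, -2.0, 1.5]
opening: -0.0003
gripper_force: 0.8
```

>>> jog_arm(grip=[0,0,0], dp=[[0.0015,-0.0008,0],[0.0031,-0.0016,0],[0.0031,-0.0016,0]], twist=[[0,0,0.035],[0,0,0.07],[0,0,0.07]])

```text
time_s: 5.0
tool_pos: [0.4953, 0.0355, 0.3359]
ee_rot: [0.739, 0.673, 0.0, 0.001]
contact_force: [1.1, -4.5, 1.6]
opening: -0.0001
gripper_force: 2.3
```

```bash
python3 - <<'E'
from h import *
s=robot.sense();print(s["time_s"],s["tool_pos"],az(s["ee_rot"]),s["contact_force"])
a=np.hstack([cv2.resize(robot.capture(n)["color"][v:v+100,u:u+100,::-1],(400,400),interpolation=cv2.INTER_CUBIC) for n,u,v in (("top",262,195),("side",270,190))])
cv2.imwrite("pics/t3.png",a)
E
```

```text
5.0 [0.49529423 0.03547948 0.33592041] 84.66765756927423 [ 1.14142302 -4.50782895  1.57599621]
```

View pics/t3.png

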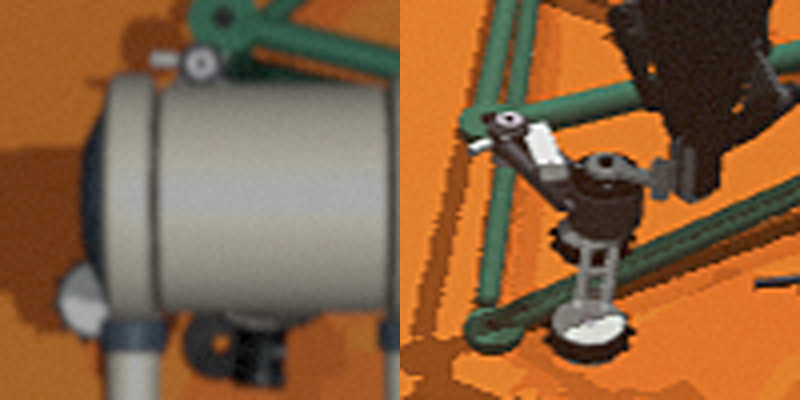

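The side crop shows the finger against the tab at crop pixel (660,178), with the lever swung towards the robot and the force starting to rise. A little more.

>>> jog_arm(grip=[0,0,0], dp=[[0.0015,-0.0008,0],[0.0031,-0.0016,0],[0.0031,-0.0016,0]], twist=[[0,0,0.035],[0,0,0.07],[0,0,0.07]])

```text
time_s: 5.4
tool_pos: [0.4943, 0.0375, 0.336]
ee_rot: [0.763, 0.646, -0.0, 0.003]
contact_force: [3.5, -11.0, -0.1]
opening: 0.0001
gripper_force: 5.3
```

11 N, well above friction, so the lever is on its stop. Back off, lift, and look from above.

>>> jog_arm(grip=[0,0,0,0,0], dp=[[-0.008,0,0],[-0.015,0,0],[-0.015,0,-0.05],[-0.015,0,-0.09],[-0.015,0,-0.09]], twist=[[0,0,0],[0,0,0],[0,0,0],[0,0,0],[0,0,0]])

```text
time_s: 5.9
tool_pos: [0.4909, 0.0244, 0.4322]
ee_rot: [0.762, 0.647, 0.004, 0.003]
contact_force: [0.3, 0.6, 0.7]
opening: -0.0002
gripper_force: 0.0
```

```bash
python3 - <<'E'
from h import *
s=robot.sense();print(s["time_s"],s["tool_pos"],az(s["ee_rot"]),s["contact_force"])
print(move((.5193,.1566,.42),38.9))
E
```

```text
5.9 [0.49089805 0.02439314 0.43221719] 80.65042678091014 [0.26470379 0.63818474 0.68907407]
[0.1351 0.0065 0.0122 0.7287]
```

>>> jog_arm(grip=[0,0,0,0,0,0,0], dp=[[0.135,0.0065,0.012],[0.135,0.0065,0.012],[0.135,0.0065,0.012],[0.135,0.0065,0.012],[0.135,0.0065,0.012],[0.135,0.0065,0.012],[0.135,0.0065,0.012]], twist=[[0,0,0.73],[0,0,0.73],[0,0,0.73],[0,0,0.73],[0,0,0.73],[0,0,0.73],[0,0,0.73]])

```text
time_s: 6.6
tool_pos: [0.5198, 0.1564, 0.4132]
ee_rot: [0.943, 0.333, -0.0, -0.0]
contact_force: [-0.4, 0.6, -0.2]
opening: -0.0002
gripper_force: 0.0
```

```bash
python3 - <<'E'
from h import *
s=robot.sense();print(s["time_s"],s["tool_pos"],az(s["ee_rot"]),s["contact_force"])
c=robot.capture("wrist");cv2.imwrite("pics/w4.png",c["color"][:,:,::-1])
print(move((.5193,.1566,.295),38.9))
E
```

```text
6.6 [0.51975105 0.15642897 0.41319917] 38.94875119400328 [-0.370462    0.58647959 -0.24111375]
[-1.000e-04 -5.000e-04  1.184e-01  5.000e-04]
```

View pics/w4.png

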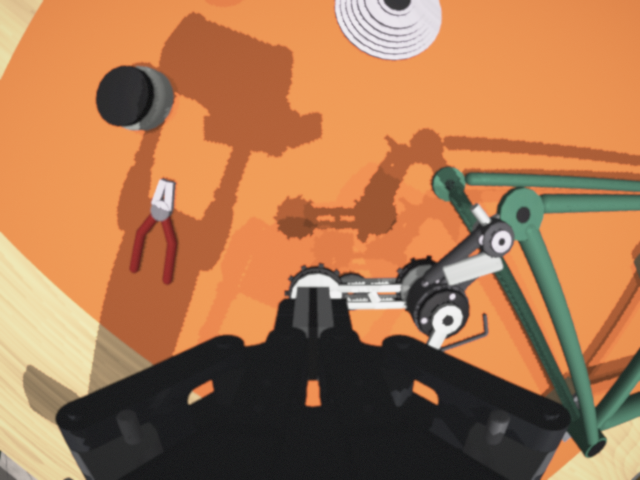

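The wrist view shows the lever at (437,340) flipped towards the robot. The cage is still sprung back, with its round end at about (318,285) and its far tooth edge at about (316,265). Check that edge numerically.

```bash
python3 - <<'E'
from h import *
c=robot.capture("wrist")
e=onz(fray(c,316,265),.124);print(e.round(4),onz(fray(c,447,320),.172).round(4))
X=np.array([np.cos(np.radians(38.9)),np.sin(np.radians(38.9))])
print("edge along x from pivot line",(e[:2]-PIV)@X, "finger", (np.array([.5198,.1564])-PIV)@X)
E
```

```text
[0.5035 0.1408 0.124 ] [0.5409 0.0586 0.172 ]
edge along x from pivot line 0.024752943311214987 finger 0.04725183934232961
```

The edge is 25 mm off the cage line as expected, and the finger face is 36 mm off, so there is an 11 mm gap. Descend.

>>> jog_arm(grip=[0,0,0,0,0,0], dp=[[0,0,0.04],[0,0,0.08],[0,0,0.105],[0,0,0.118],[0,0,0.118],[0,0,0.118]], twist=[[0,0,0],[0,0,0],[0,0,0],[0,0,0],[0,0,0],[0,0,0]])

```text
time_s: 7.3
tool_pos: [0.5201, 0.1564, 0.2971]
ee_rot: [0.943, 0.332, 0.001, 0.0]
contact_force: [-0.5, -0.3, 0.1]
opening: -0.0002
gripper_force: 0.0
```

```bash
sed -i 's/PIV=.*/PIV=np.array([.5405,.0565])/' h.py; python3 - <<'E'
from h import *
s=robot.sense();print(s["time_s"],s["tool_pos"],az(s["ee_rot"]),s["contact_force"])
arc([4*i for i in range(1,10)]+[40+5*i for i in range(10)])
E
```

```text
7.3 [0.52009811 0.1564002  0.29712399] 38.74887566040404 [-0.48933528 -0.29218105  0.06417567]
4 [-0.0064 -0.003  -0.     -0.0698]
8 [-0.0131 -0.0056 -0.     -0.1396]
12 [-0.0199 -0.0077 -0.     -0.2094]
16 [-0.0268 -0.0093 -0.     -0.2793]
20 [-0.0338 -0.0105 -0.     -0.3491]
24 [-0.0409 -0.0111 -0.     -0.4189]
28 [-0.048  -0.0113 -0.     -0.4887]
32 [-0.0551 -0.0109 -0.     -0.5585]
36 [-0.0622 -0.0101 -0.     -0.6283]
40 [-0.0692 -0.0087 -0.     -0.6981]
45 [-0.0778 -0.0064 -0.     -0.7854]
50 [-0.0861 -0.0033 -0.     -0.8727]
55 [-9.420e-02  5.000e-04 -0.000e+00 -9.599e-01]
60 [-0.1018  0.005  -0.     -1.0472]
65 [-0.1091  0.0101 -0.     -1.1345]
70 [-0.1159  0.0159 -0.     -1.2217]
75 [-0.1221  0.0222 -0.     -1.309 ]
80 [-0.1278  0.029  -0.     -1.3963]
85 [-0.1329  0.0363 -0.     -1.4835]
```

>>> jog_arm(grip=[0,0,0,0,0,0,0,0,0,0], dp=[[-0.0064,-0.003,0.002],[-0.0131,-0.0056,0.002],[-0.0199,-0.0077,0.002],[-0.0268,-0.0093,0.002],[-0.0338,-0.0105,0.002],[-0.0409,-0.0111,0.002],[-0.048,-0.0113,0.002],[-0.0551,-0.0109,0.002],[-0.0622,-0.0101,0.002],[-0.0692,-0.0087,0.002]], twist=[[0,0,-0.07],[0,0,-0.14],[0,0,-0.21],[0,0,-0.28],[0,0,-0.35],[0,0,-0.42],[0,0,-0.49],[0,0,-0.56],[0,0,-0.63],[0,0,-0.7]])

```text
time_s: 8.3
tool_pos: [0.4608, 0.1206, 0.2964]
ee_rot: [0.771, 0.637, 0.003, 0.0]
contact_force: [2.7, 4.7, -2.1]
opening: -0.0001
gripper_force: 2.5
```

```bash
python3 - <<'E'
from h import *
s=robot.sense();print(s["time_s"],s["tool_pos"],az(s["ee_rot"]),s["contact_force"])
o=R.from_euler("z",40,degrees=True).apply([*(np.array([.5201,.1564])-PIV),0])
print(PIV+o[:2]); cmd=([*(PIV+o[:2]),.295],78.75)
a=np.hstack([cv2.resize(robot.capture(n)["color"][v:v+100,u:u+100,::-1],(400,400),interpolation=cv2.INTER_CUBIC) for n,u,v in (("top",262,195),("side",270,190))])
cv2.imwrite("pics/t5.png",a)
arc([4*i for i in range(1,13)],cmd)
E
```

```text
8.3 [0.46081882 0.12064472 0.29635551] 79.07886268953325 [ 2.70701238  4.68713518 -2.14379957]
[0.46065821 0.11991497]
4 [-0.0064 -0.003  -0.     -0.0698]
8 [-0.0131 -0.0056 -0.     -0.1396]
12 [-0.0199 -0.0077 -0.     -0.2094]
16 [-0.0268 -0.0093 -0.     -0.2793]
20 [-0.0338 -0.0105 -0.     -0.3491]
24 [-0.0409 -0.0111 -0.     -0.4189]
28 [-0.048  -0.0113 -0.     -0.4887]
32 [-0.0551 -0.0109 -0.     -0.5585]
36 [-0.0622 -0.0101 -0.     -0.6283]
40 [-0.0692 -0.0088 -0.     -0.6981]
44 [-0.0761 -0.0069 -0.     -0.7679]
48 [-0.0828 -0.0046 -0.     -0.8378]
```

View pics/t5.png

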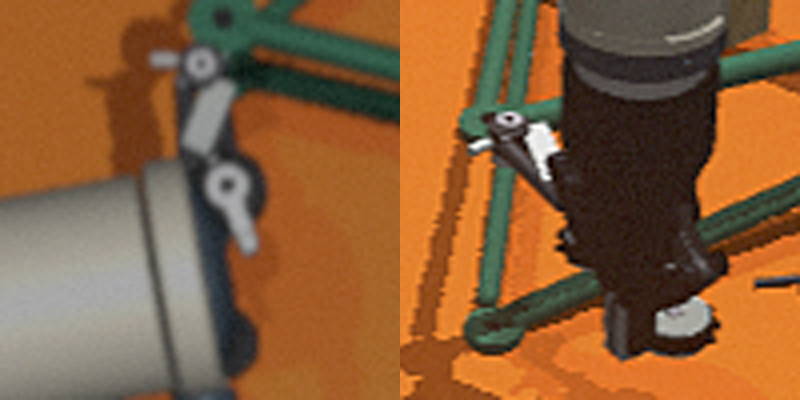

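The top crop shows the tab at (248,248) around the hub at (228,185). That is about 68° (1.18 rad) from its start, so the clutch is off. The side crop shows the finger pressed on the lower wheel's flank. Continue the arc.

>>> jog_arm(grip=[0,0,0,0,0,0,0,0,0,0], dp=[[-0.0064,-0.003,0],[-0.0131,-0.0056,0],[-0.0199,-0.0077,0],[-0.0268,-0.0093,0],[-0.0338,-0.0105,0],[-0.0409,-0.0111,0],[-0.048,-0.0113,0],[-0.0551,-0.0109,0],[-0.0622,-0.0101,0],[-0.0622,-0.0101,0]], twist=[[0,0,-0.07],[0,0,-0.14],[0,0,-0.21],[0,0,-0.28],[0,0,-0.35],[0,0,-0.42],[0,0,-0.49],[0,0,-0.56],[0,0,-0.63],[0,0,-0.63]])

```text
time_s: 9.4
tool_pos: [0.4386, 0.0616, 0.2959]
ee_rot: [0.537, 0.843, 0.002, 0.0]
contact_force: [-1.9, 7.6, 1.4]
opening: 0.0002
gripper_force: 3.8
```

>>> jog_arm(grip=[0,0,0,0,0], dp=[[-0.0032,-0.0015,0],[-0.0064,-0.003,0],[-0.0098,-0.0043,0],[-0.0131,-0.0056,0],[-0.0131,-0.0056,0]], twist=[[0,0,-0.035],[0,0,-0.07],[0,0,-0.105],[0,0,-0.14],[0,0,-0.14]])

```text
time_s: 9.9
tool_pos: [0.439, 0.0477, 0.2959]
ee_rot: [0.477, 0.879, 0.002, 0.0]
contact_force: [-1.8, 7.6, 2.6]
opening: 0.0002
gripper_force: 4.1
```

>>> jog_arm(grip=[0,0,0,0,0], dp=[[-0.0016,-0.0008,0],[-0.0032,-0.0015,0],[-0.0048,-0.0022,0],[-0.0064,-0.003,0],[-0.0064,-0.003,0]], twist=[[0,0,-0.017],[0,0,-0.035],[0,0,-0.052],[0,0,-0.07],[0,0,-0.07]])

```text
time_s: 10.4
tool_pos: [0.4398, 0.0409, 0.2959]
ee_rot: [0.446, 0.895, 0.002, -0.0]
contact_force: [-3.2, 8.1, 2.8]
opening: -0.0003
gripper_force: 4.2
```

>>> jog_arm(grip=[0,0,0,0], dp=[[-0.0016,-0.0008,0],[-0.0032,-0.0015,0],[-0.0032,-0.0015,0],[-0.0032,-0.0015,0]], twist=[[0,0,-0.017],[0,0,-0.035],[0,0,-0.035],[0,0,-0.035]])

```text
time_s: 10.8
tool_pos: [0.4405, 0.0375, 0.2958]
ee_rot: [0.431, 0.902, 0.002, -0.0]
contact_force: [-3.3, 8.5, 3.6]
opening: -0.0
gripper_force: 4.4
```

>>> jog_arm(grip=[0,0,0,0], dp=[[-0.0016,-0.0008,0],[-0.0032,-0.0015,0],[-0.0032,-0.0015,0],[-0.0032,-0.0015,0]], twist=[[0,0,-0.017],[0,0,-0.035],[0,0,-0.035],[0,0,-0.035]])

```text
time_s: 11.2
tool_pos: [0.4413, 0.0341, 0.2958]
ee_rot: [0.415, 0.91, 0.002, -0.0]
contact_force: [-5.2, 9.2, 3.3]
opening: 0.0001
gripper_force: 4.5
```

>>> jog_arm(grip=[0,0,0,0], dp=[[-0.0016,-0.0008,0],[-0.0032,-0.0015,0],[-0.0032,-0.0015,0],[-0.0032,-0.0015,0]], twist=[[0,0,-0.017],[0,0,-0.035],[0,0,-0.035],[0,0,-0.035]])

```text
time_s: 11.6
tool_pos: [0.4422, 0.0306, 0.2958]
ee_rot: [0.399, 0.917, 0.002, -0.0]
contact_force: [-4.3, 7.6, 3.9]
opening: 0.0002
gripper_force: 4.6
```

>>> jog_arm(grip=[0,0,0,0], dp=[[-0.0016,-0.0008,0],[-0.0032,-0.0015,0],[-0.0032,-0.0015,0],[-0.0032,-0.0015,0]], twist=[[0,0,-0.017],[0,0,-0.035],[0,0,-0.035],[0,0,-0.035]])

```text
time_s: 12.0
tool_pos: [0.4432, 0.0273, 0.2958]
ee_rot: [0.383, 0.924, 0.002, -0.001]
contact_force: [-6.3, 7.5, 3.6]
opening: 0.0002
gripper_force: 4.7
```

```bash
python3 - <<'E'
from h import *
s=robot.sense();print(s["time_s"],s["tool_pos"],az(s["ee_rot"]),s["contact_force"],s["moment"])
a=np.hstack([cv2.resize(robot.capture(n)["color"][v:v+100,u:u+100,::-1],(400,400),interpolation=cv2.INTER_CUBIC) for n,u,v in (("top",262,195),("side",290,190))])
cv2.imwrite("pics/t6.png",a)
p=s["tool_pos"][:2]-PIV; print(np.hypot(*p),np.degrees(np.arctan2(p[1],p[0]))%360)
E
```

```text
12.0 [0.44321744 0.02727713 0.29577379] 134.97118410085133 [-6.25134478  7.49368868  3.61114324] [1.27659519 0.8960581  0.06425974]
0.10157693173520879 196.71983195039397
```

View pics/t6.png

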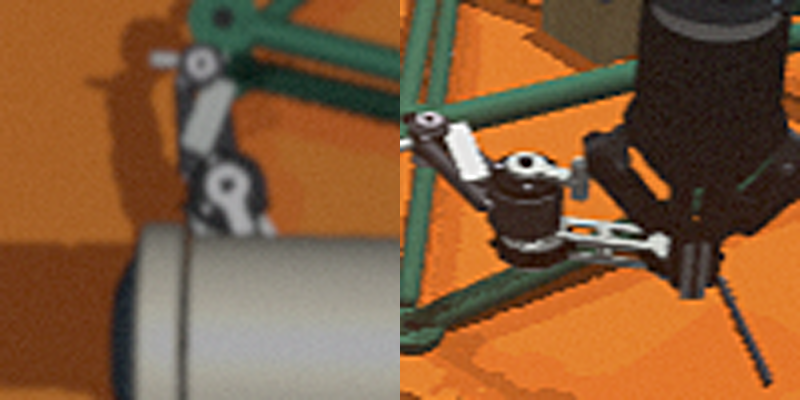

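The side crop shows the fingers at about (695,265) pressing the swung-over cage end, with the tab clear at (580,178). There is no stop load yet, so continue in small steps.

>>> jog_arm(grip=[0,0,0,0], dp=[[-0.0016,-0.0008,0],[-0.0032,-0.0015,0],[-0.0032,-0.0015,0],[-0.0032,-0.0015,0]], twist=[[0,0,-0.017],[0,0,-0.035],[0,0,-0.035],[0,0,-0.035]])

```text
time_s: 12.5
tool_pos: [0.4439, 0.025, 0.2958]
ee_rot: [0.366, 0.931, 0.003, -0.002]
contact_force: [-9.3, 14.3, 5.8]
opening: 0.0001
gripper_force: 8.1
```

The force jumped to 18 N and the travel lagged, so this is the stop. One small extra press, then hold.

>>> jog_arm(grip=[0,0,0,0,0], dp=[[-0.0005,0,0],[-0.001,0,0],[-0.001,0,0],[-0.001,0,0],[-0.001,0,0]], twist=[[0,0,0],[0,0,0],[0,0,0],[0,0,0],[0,0,0]])

```text
time_s: 13.0
tool_pos: [0.4443, 0.0247, 0.2957]
ee_rot: [0.366, 0.931, 0.003, -0.003]
contact_force: [-11.8, 13.6, 8.2]
opening: 0.0
gripper_force: 9.7
```

>>> jog_arm(grip=[0,0,0,0,0], dp=[[0,0,0],[0,0,0],[0,0,0],[0,0,0],[0,0,0]], twist=[[0,0,0],[0,0,0],[0,0,0],[0,0,0],[0,0,0]])

```text
time_s: 13.5
tool_pos: [0.4443, 0.0247, 0.2957]
ee_rot: [0.366, 0.931, 0.003, -0.003]
contact_force: [-12.1, 16.0, 7.3]
opening: -0.0001
gripper_force: 9.7
```

```bash
python3 - <<'E'
from h import *
s=robot.sense();print(s["time_s"],s["tool_pos"],s["contact_force"],np.abs(s["joint_velocities"]).max())
a=cv2.resize(robot.capture("side")["color"][180:280,280:380,::-1],(600,600),interpolation=cv2.INTER_CUBIC)
cv2.imwrite("pics/t7.png",a)
E
```

```text
13.5 [0.44432864 0.02466919 0.29572526] [-12.05815246  15.99854258   7.27119492] 0.0013157110917315481
```

View pics/t7.png

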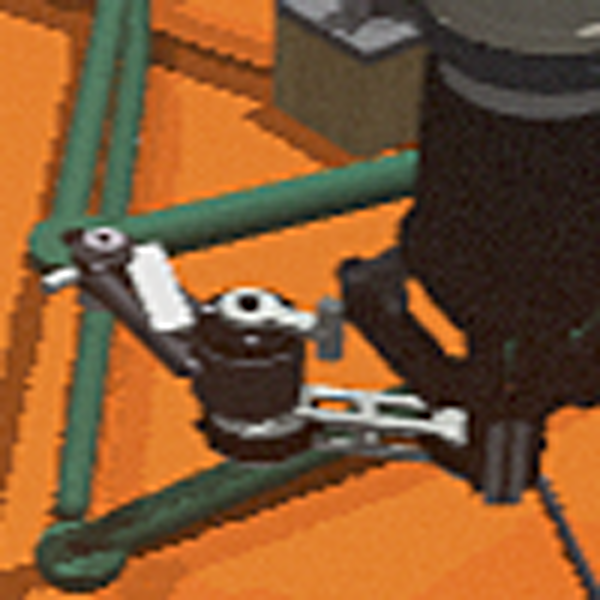

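The side view shows the tab at px (334.7,234.7), unmoved and clear of the fingers, and the cage arm running to the finger at px (356,251). Check both angles numerically.

```bash
python3 - <<'E'
from h import *
c=robot.capture("side")
for n,u,v,z in (("hub",280+248/6,180+302/6,.172),("tab",280+328/6,180+302/6,.182),("arm",280+455/6,180+425/6,.132),("arm mid",280+375/6,180+407/6,.132)):
    p=onz(ray(c,u,v),z)[:2];d=p-PIV;print(n,p.round(4),np.hypot(*d).round(4),np.degrees(np.arctan2(d[1],d[0]))%360)
E
```

```text
hub [0.5426 0.0551] 0.0026 327.1503412113481
tab [0.5126 0.0453] 0.03 201.9369527095695
arm [0.4745 0.0152] 0.0779 212.0017845145302
arm mid [0.5024 0.028 ] 0.0476 216.84879002171297
```

The cage is at about 215°, about 86° from rest, and so at its stop. The tab is at about 198°, off. The arm is steady at about 20 N, so I'm handing in.

```bash
python3 -c "
from workcell import robot
print(robot.sign_off())"
```

```text
the job is handed in; nothing more can be done
None
```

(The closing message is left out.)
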